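# Seat the cork sanding drum on its keyed spindle

## Task

The cork sanding drum has been put on its upright shaft but sits proud, because the tab in its bore is not over the keyway. Take it by the square core, turn it on its shaft, without lifting it off, until the red line on the drum meets the red line on the grey base and the drum drops fully home, then let go. Leave the black rubber drum and the emerald glass fish as they are.

Things in the scene. Friction and masses are not known exactly. Their poses are not given: they have to be found in the camera images.
- cork_drum: loose tan cork drum, 70 mm wide, 32 tall, on a 40 x 40 mm square aluminium core 64 tall (32 bare above the cork). Red-marked tab, 6 mm wide, in its 28 mm bore. Origin: centre of underside; z up; x through the tab; core flats face x and y. Starts 14 mm proud, tab on the shaft's shoulder, 30 to 80 deg anticlockwise (from above) of the keyway. 0.22 kg; free on the shaft, falls home when aligned and let go
- cork_arbor: fixed spindle under the cork drum: grey base 120 x 120 mm, seat disc 24 mm above the bench, steel shaft 26 mm thick up to 86 mm, 12 mm stud up to 100 mm. One 12 mm wide keyway, open at the top. Origin: on the axis at bench height; z up; x through the keyway, red line on the base along it. Home: drum origin 24 mm above this one (starts at 38), its x along this x within about 10 deg
- rubber_drum: bystander: a drum of the same shape and size in black rubber, already home on its own like spindle elsewhere on the bench. Origin: centre of its underside. To be left as it is
- fish: bystander: an emerald green glass fish, about 125 mm long, 70 mm tall, on a round glass foot 60 mm across. Origin: centre of the foot's underside. Fragile, to be left as it is
Not all that is in view belongs to the job. Leave any turquoise look-alike of the cork_drum alone. What is shaped like the cork_arbor but yellow is not meant.

How it is judged:
By the outcome, as a careful person would: the job done as asked, in the order asked, and still so for the second after the job is handed in, with the robot touching nothing.
It also fails if it takes over 29 s, if anything falls off the work surface, if the arm or the gripper's body presses on something with over 40 N, if the wrist force passes 120 N, or if a joint passes its speed limit or range.

## Robot

A 6-joint arm with a two-finger parallel gripper is mounted at the origin on the work surface. World frame = base frame: x ahead of the robot, y to its left, z up, the work surface at z = 0. Lengths are in m, angles in rad, forces in N, time in s.
With the tool pointing down it reaches from about 0.3 to 0.875 m from the base axis. Payload 4.2 kg.
Tool frame: the origin (TCP) lies at the very end of the fingers, on their centre line; the grasp point (between the pads) lies pinch_z behind it (pinch_z is the distance from the TCP to the grasp point, in m); z points along the fingers, y is the line along which they close (so a half turn about z gives the same grasp; the last joint's range is limited). The gripper opens to 85 mm and grips with 20 to 120 N. Pads are 22 mm wide; open, the fingers measure 114 mm over their backs; the gripper's body (76 mm by 85 mm) begins 54 mm behind the grasp point. The pads swing forward as they close: fully open they stand 13 mm farther back than shut.
Start: joints at [-1.242, 0.32, 1.565, -0, 1.257, -0.02], TCP at [0.197, -0.54, 0.231] pointing down, gripper open.
Joint ranges: [-3.11, 3.11], [-0.84, 2.01], [0.21, 2.61], [-1.34, 4.49], [0.05, 2.63], [-2.56, 2.56]. Speed limits (rad/s): [2.57, 2.57, 3.14, 3.14, 3.14, 3.14].

## Interface

Orientations are given as a 3x3 rotation matrix whose columns are the frame's x, y, z axes.
In Python, from station import get_obs, snapshot, sign_off, pinch_z gives the robot as it stands.
- The arm moves only by the tool apply_moves, never from a script. Its argument "moves" is a list of rows, each an object of numbers: "x", "y", "z": the shift along the world's x, y, z in m; "twist": the turn about the world's z in rad. In form: [{"x": .., "y": .., "z": .., "twist": ..}, ...]. A call has 1 to 5 rows; each row is the pose to reach, as a shift and turn from the pose commanded when the call began; what a row does not reach only later rows make up. A row lasts 1/12 s, in which the tool goes at most 41.7 mm and 7.16 degrees, less where a joint would pass 70% of its speed; a pose out of reach is approached as far as the arm can. A call with a gripper value outside its range is refused whole. "gripper" is the gripper's target within -1 to 1 (fully open at 1, half-way at 0, shut at -1), set as the call begins (left out, the last holds). The fingers move at their own pace and stop on an object; "grip_force" is the grip in N (left out, the last holds). Time passes only in rows, so rows that repeat a pose let the fingers close. It gives the time, the measured TCP pose, the force, the opening and the grip force at its end, in the units of the state.
- get_obs(): the state, without advancing time (a new reading comes with each control period).
- snapshot(name): name is "scene" or "top" or "wrist"; returns a dict with "color" (420x560x3 uint8, red, green, blue), "fx", "fy", "cx", "cy" (pixels), "position" and "rotation" of the camera in the world; the wrist camera has in their place "mount" (4x4, takes a point from camera to tool coordinates, whose origin is the TCP and whose axes are the flange's). Camera axes: x right, y down, z forward; pixel columns grow to the right and rows downward; lengths in m; the calibration is good to about 2 mm. A picture is of the moment at which its call begins: read the wrist's pose just before it. There is no depth.
- sign_off(): hands the job in; it is judged then, once.
The state is a dict: "time_s": time; "q": joint angles; "joint_velocities": joint speeds; "effort": joint torques, N m; "eef_pos": TCP position; "tool_rot": TCP orientation; "force": force on the tool from outside, world axes, zero at the start; "ft_torque": the same for the moment, N m; "gripper_width": finger opening in m; "gripper_force": force on a finger pad.
Only numpy, scipy, OpenCV 4.12 (cv2) and the standard library are available. Lean on these libraries where they do the work, as an engineer would, in place of code of your own. Each camera call takes 0.05 s, during which the arm holds its last target. There are 200 camera calls.

## Working session

There is one attempt and no reset: what is moved stays moved. The work goes in short steps, Python scripts to look and compute and a tool call to move; the robot and the scene stay as the last step left them, time stands still between calls to the robot, and variables do not carry over. Pictures are saved under pics/ and viewed, at most 10 in all, crops included, and the job is handed in when it is done.

Besides the shell and the picture viewer there is one more tool, called after ">>>" as name(argument=value, ...), one argument or row to a line, values as JSON. apply_moves: Moves the arm, as the interface text tells. Its arguments: {"type":"object","properties":{"moves":{"type":"array","items":{"type":"object","properties":{"x":{"type":"number"},"y":{"type":"number"},"z":{"type":"number"},"twist":{"type":"number"}}}},"gripper":{"type":"number"},"grip_force":{"type":"number"}},"required":["moves"]}

```bash
mkdir -p pics
cat > h.py <<'E'
import numpy as np, cv2
from station import get_obs, snapshot, sign_off, pinch_z
def save(s,n): cv2.imwrite('pics/'+n+'.png', s['color'][:,:,::-1])
def ray(s,u,v,z,pose=None):
    if 'position' in s: p=np.array(s['position']);R=np.array(s['rotation'])
    else:
        m=np.array(s['mount']);Rt=np.array(pose['tool_rot']);p=np.array(pose['eef_pos'])+Rt@m[:3,3];R=Rt@m[:3,:3]
    d=R@np.array([(u-s['cx'])/s['fx'],(v-s['cy'])/s['fy'],1]); return p+d*(z-p[2])/d[2]
E
python3 - <<'E'
from h import *
o=get_obs();print(o['time_s'],o['eef_pos'],o['tool_rot'],pinch_z,o['gripper_width'])
a=snapshot('top');b=snapshot('scene')
import pickle;pickle.dump((a,b),open('s.pkl','wb'))
print(a['position'],a['rotation'],a['fx']);print(b['position'])
save(a,'top');save(b,'scene')
E
```

```text
0.0 [ 0.19634983 -0.53991782  0.23047626] [[ 9.39796347e-01  3.41734538e-01 -5.76571276e-04]
 [ 3.41735022e-01 -9.39794817e-01  1.69618841e-03]
 [ 3.77874660e-05 -1.79110627e-03 -9.99998395e-01]] 0.0187 0.08517932464159277
[0.47880532 0.00986975 0.79912196] [[-0.12672314 -0.96766698  0.21808682]
 [-0.99193588  0.12408959 -0.02578714]
 [-0.00210894 -0.21959597 -0.97558862]] 450.6178319796656
[ 1.20090281 -0.19326628  0.61428975]
```

View pics/top.png

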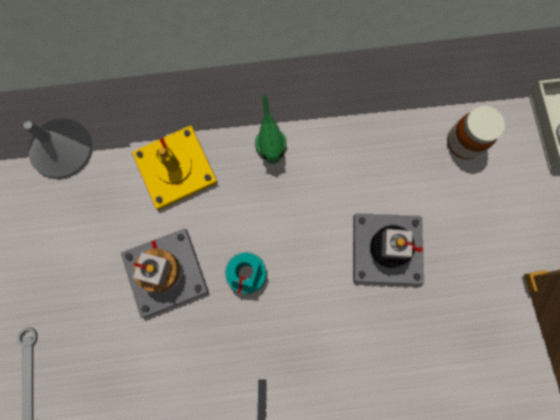

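View pics/scene.png

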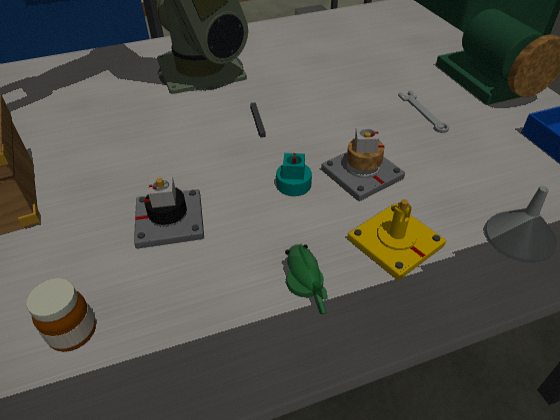

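The top view shows the cork drum on its grey base near (160,272), with the base's red line near (154,245) and the drum's red mark near (140,266). The teal drum at (246,273), fish at (270,140) and yellow arbor at (174,167) stay untouched. In the scene view the cork drum is near (366,150).

Run:
```python
from h import *
import pickle;a,b=pickle.load(open('s.pkl','rb'))
for u,v in [(181,238),(198,288),(145,308),(129,254),(163.3,272)]: print(ray(a,u,v,.014))
print('base red',ray(a,154,245,.012),'core top',ray(a,151,268,.102))
c=a['color'][220:325,110:215,::-1]
cv2.imwrite('pics/crop.png',cv2.resize(c,None,fx=5.6,fy=5.6,interpolation=cv2.INTER_CUBIC))
```

```text
[0.61548063 0.16985803 0.014     ]
[0.52554492 0.1477353  0.014     ]
[0.5036463 0.2399765 0.014    ]
[0.59894242 0.26204135 0.014     ]
[0.56026761 0.20487275 0.014     ]
base red [0.60949195 0.21827566 0.012     ] core top [0.55962847 0.20135602 0.102     ]
```

View pics/crop.png

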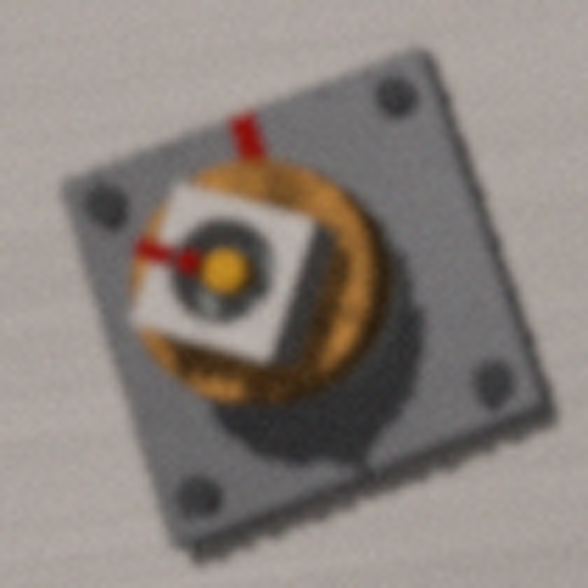

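Run:
```python
from h import *
import pickle;a,b=pickle.load(open('s.pkl','rb'))
f=lambda x,y,z: ray(a,110+(x+.5)/5.6-.5,220+(y+.5)/5.6-.5,z)
P=[f(*p,.102) for p in [(180,185),(318,220),(272,362),(130,322)]]
print('core',np.mean(P,0))
for i in range(4):
    d=P[(i+1)%4]-P[i];print(np.degrees(np.arctan2(d[1],d[0])),np.hypot(*d[:2]))
d=f(145,246,.102)-f(226,270,.100);print('tab',np.degrees(np.arctan2(d[1],d[0])))
B=[f(*p,.012) for p in [(397,97),(492,383),(200,495),(107,205)]];print('base',np.mean(B,0))
for i in range(4):
    d=B[(i+1)%4]-B[i];print(np.degrees(np.arctan2(d[1],d[0])),np.hypot(*d[:2]))
print('stud',f(226,270,.1))
o=get_obs();R=np.array(o['tool_rot']);print('tool y',np.degrees(np.arctan2(R[1,1],R[0,1])))
```

```text
core [0.55967743 0.20324103 0.102     ]
-111.29434005521296 0.03991725084365235
157.6427732230542 0.039959811478593364
67.44891160729782 0.0409256501955662
-23.84501448876315 0.03909406079120835
tab 66.59121067983128
base [0.56070997 0.20587749 0.012     ]
-166.5653704712669 0.09465090068979926
103.6720251386311 0.09367391935669515
14.28094072592065 0.09472947081602337
-76.37259094784064 0.09507284370601457
stud [0.56036743 0.20349851 0.1       ]
tool y -70.01546909457728
```

>>> apply_moves(
  moves=[
    {"x": 0.364,"y": 0.743,"z": -0.03,"twist": 0.83},
    {"x": 0.364,"y": 0.743,"z": -0.03,"twist": 0.83},
    {"x": 0.364,"y": 0.743,"z": -0.03,"twist": 0.83},
    {"x": 0.364,"y": 0.743,"z": -0.03,"twist": 0.83},
    {"x": 0.364,"y": 0.743,"z": -0.03,"twist": 0.83},
  ],
  gripper=1,
  grip_force=30,
)

```text
time_s: 0.52
eef_pos: [0.2883, -0.3514, 0.2233]
tool_rot: [[0.558, 0.83, -0.0], [0.83, -0.558, 0.001], [0.0, -0.001, -1.0]]
force: [1.7, -0.2, 0.1]
gripper_width: 0.0855
gripper_force: 0.0
```

>>> apply_moves(
  moves=[
    {"x": 0.272,"y": 0.556,"z": -0.023,"twist": 0.21},
    {"x": 0.272,"y": 0.556,"z": -0.023,"twist": 0.21},
    {"x": 0.272,"y": 0.556,"z": -0.023,"twist": 0.21},
    {"x": 0.272,"y": 0.556,"z": -0.023,"twist": 0.21},
    {"x": 0.272,"y": 0.556,"z": -0.023,"twist": 0.21},
  ],
)

```text
time_s: 0.93
eef_pos: [0.3797, -0.1644, 0.2159]
tool_rot: [[0.378, 0.926, 0.0], [0.926, -0.378, -0.0], [-0.0, 0.0, -1.0]]
force: [0.2, 0.1, -0.4]
gripper_width: 0.0851
gripper_force: 0.0
```

>>> apply_moves(
  moves=[
    {"x": 0.18,"y": 0.369,"z": -0.015},
    {"x": 0.18,"y": 0.369,"z": -0.015},
    {"x": 0.18,"y": 0.369,"z": -0.015},
    {"x": 0.18,"y": 0.369,"z": -0.015},
    {"x": 0.18,"y": 0.369,"z": -0.015},
  ],
)

```text
invalid input
```

>>> apply_moves(
  moves=[
    {"x": 0.18,"y": 0.369,"z": -0.015,"twist": 0},
    {"x": 0.18,"y": 0.369,"z": -0.015,"twist": 0},
    {"x": 0.18,"y": 0.369,"z": -0.015,"twist": 0},
    {"x": 0.18,"y": 0.369,"z": -0.015,"twist": 0},
    {"x": 0.18,"y": 0.369,"z": -0.015,"twist": 0},
  ],
)

```text
time_s: 1.35
eef_pos: [0.4711, 0.0228, 0.2082]
tool_rot: [[0.377, 0.926, -0.0], [0.926, -0.377, -0.0], [-0.0, -0.0, -1.0]]
force: [1.2, -0.9, 0.1]
gripper_width: 0.0853
gripper_force: 0.0
```

>>> apply_moves(
  moves=[
    {"x": 0.088,"y": 0.182,"z": -0.008,"twist": 0},
    {"x": 0.088,"y": 0.182,"z": -0.008,"twist": 0},
    {"x": 0.088,"y": 0.182,"z": -0.008,"twist": 0},
    {"x": 0.088,"y": 0.182,"z": -0.008,"twist": 0},
    {"x": 0.088,"y": 0.182,"z": -0.008,"twist": 0},
  ],
)

```text
time_s: 1.77
eef_pos: [0.5594, 0.2054, 0.1997]
tool_rot: [[0.376, 0.926, -0.001], [0.926, -0.376, 0.0], [-0.0, -0.0, -1.0]]
force: [0.4, 0.1, 0.7]
gripper_width: 0.0855
gripper_force: 0.0
```

Run:
```python
from h import *
o=get_obs();w=snapshot('wrist');import pickle;pickle.dump((o,w),open('w.pkl','wb'))
print(o['eef_pos'],o['tool_rot'],w['mount'],o['time_s']);save(w,'w1')
```

```text
[0.55935393 0.20540537 0.1997447 ] [[ 3.76331879e-01  9.26484781e-01 -5.17488616e-04]
 [ 9.26484909e-01 -3.76331919e-01  2.27293794e-05]
 [-1.73689060e-04 -4.87999183e-04 -9.99999866e-01]] [[-5.00349219e-04 -9.54106322e-01 -2.99467655e-01  7.65702386e-02]
 [ 9.99999865e-01 -5.19486641e-04 -1.57067502e-05 -6.49202723e-04]
 [-1.40583536e-04 -2.99467622e-01  9.54106453e-01 -1.42019695e-01]
 [ 0.00000000e+00  0.00000000e+00  0.00000000e+00  1.00000000e+00]] 1.7667
```

View pics/w1.png

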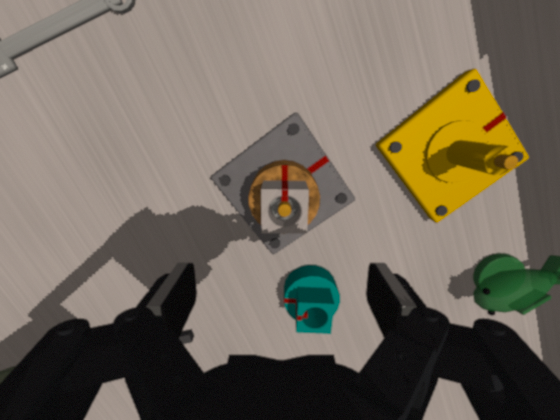

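The wrist view shows the core face about (261–308, 183–233), the stud at (285,210), the drum's tab line vertical at about x=284, the base red line at (318,164), and bolts at (293,129), (340,198), (275,243) and (225,181).

Run:
```python
from h import *
import pickle;o,w=pickle.load(open('w.pkl','rb'))
g=lambda u,v,z:ray(w,u,v,z,o)
print('stud',g(285,210,.1))
B=[g(*p,.012) for p in [(293,129),(340,198),(275,243),(225,181)]];print('base',np.mean(B,0))
for i in range(4):
    d=B[(i+1)%4]-B[i];print(np.degrees(np.arctan2(d[1],d[0])),np.hypot(*d[:2]))
# red lines via mask
c=w['color'].astype(int);m=((c[...,0]>90)&(c[...,1]<50)&(c[...,2]<50)).astype(np.uint8)
n,l,st,ce=cv2.connectedComponentsWithStats(m)
for i in range(1,n):
    if st[i,4]>15:print(st[i],ce[i])
# bright core mask
hsv=cv2.cvtColor(w['color'],cv2.COLOR_RGB2HSV)[160:245,240:330]
k=((hsv[...,1]<40)&(hsv[...,2]>150)).astype(np.uint8)
cs,_=cv2.findContours(k,0,2);q=max(cs,key=cv2.contourArea)+[240,160];r=cv2.minAreaRect(q);bx=cv2.boxPoints(r);print(r,bx)
P=[g(*p,.102) for p in bx];print('core',np.mean(P,0))
for i in range(4):
    d=P[(i+1)%4]-P[i];print(np.degrees(np.arctan2(d[1],d[0])),np.hypot(*d[:2]))
```

```text
stud [0.56211927 0.2048463  0.1       ]
base [0.56018051 0.2024601  0.012     ]
-76.44807221171537 0.09514368894142154
-165.30151000915583 0.09470051548803154
104.22335171554666 0.09540079915819907
14.535309979377223 0.09581360078159243
[484 113  22  18 127] [494.75590551 121.70866142]
[307 157  21  16 135] [317.52592593 164.42222222]
[282 165   6  16  87] [284.24137931 172.37931034]
[281 188   7  14  74] [284.24324324 195.10810811]
[284 299   5   4  16] [286.0625 300.125 ]
[297 313  11   7  34] [302.05882353 316.38235294]
((310.0, 231.5), (25.0, 38.0), 90.0) [[291. 219.]
 [329. 219.]
 [329. 244.]
 [291. 244.]]
core [0.5751801  0.17875344 0.102     ]
-22.12838880038613 0.032796988566779976
-109.3332134573496 0.023500803313577335
157.87355967370655 0.03370590882249182
68.45033929804157 0.023475186925059777
```

>>> apply_moves(
  moves=[
    {"x": 0.0015,"y": 0,"z": -0.04,"twist": 0},
    {"x": 0.0015,"y": 0,"z": -0.08,"twist": 0},
    {"x": 0.0015,"y": 0,"z": -0.105,"twist": 0},
    {"x": 0.0015,"y": 0,"z": -0.123,"twist": 0},
    {"x": 0.0015,"y": 0,"z": -0.123,"twist": 0},
  ],
)

```text
time_s: 2.23
eef_pos: [0.557, 0.2015, 0.0727]
tool_rot: [[0.377, 0.926, -0.009], [0.926, -0.377, -0.003], [-0.007, -0.007, -1.0]]
force: [-0.3, -1.1, 0.1]
gripper_width: 0.0853
gripper_force: 0.0
```

>>> apply_moves(
  moves=[
    {"x": 0,"y": 0,"z": 0,"twist": 0},
    {"x": 0,"y": 0,"z": 0,"twist": 0},
    {"x": 0,"y": 0,"z": 0,"twist": 0},
  ],
)

```text
time_s: 2.48
eef_pos: [0.5616, 0.203, 0.0793]
tool_rot: [[0.378, 0.926, 0.003], [0.926, -0.378, 0.001], [0.002, 0.003, -1.0]]
force: [-0.5, -0.6, 0.1]
gripper_width: 0.0853
gripper_force: 0.0
```

>>> apply_moves(
  moves=[
    {"x": 0,"y": 0.001,"z": -0.001,"twist": 0},
    {"x": 0,"y": 0.001,"z": -0.001,"twist": 0},
    {"x": 0,"y": 0.001,"z": -0.001,"twist": 0},
    {"x": 0,"y": 0.001,"z": -0.001,"twist": 0},
    {"x": 0,"y": 0.001,"z": -0.001,"twist": 0},
  ],
  gripper=-1,
  grip_force=30,
)

```text
time_s: 2.9
eef_pos: [0.561, 0.2037, 0.0772]
tool_rot: [[0.377, 0.926, 0.002], [0.926, -0.377, 0.0], [0.001, 0.002, -1.0]]
force: [0.1, -0.9, 3.7]
gripper_width: 0.0395
gripper_force: 33.4
```

>>> apply_moves(
  moves=[
    {"x": 0,"y": 0,"z": 0,"twist": 0},
    {"x": 0,"y": 0,"z": 0,"twist": 0},
    {"x": 0,"y": 0,"z": 0,"twist": 0},
    {"x": 0,"y": 0,"z": 0,"twist": 0},
    {"x": 0,"y": 0,"z": 0,"twist": 0},
  ],
)

```text
time_s: 3.32
eef_pos: [0.561, 0.2037, 0.0772]
tool_rot: [[0.377, 0.926, 0.002], [0.926, -0.377, 0.0], [0.001, 0.002, -1.0]]
force: [1.1, -1.0, 5.0]
gripper_width: 0.0391
gripper_force: 33.6
```

>>> apply_moves(
  moves=[
    {"x": 0,"y": 0,"z": 0,"twist": -0.08},
    {"x": 0,"y": 0,"z": 0,"twist": -0.18},
    {"x": 0,"y": 0,"z": 0,"twist": -0.28},
    {"x": 0,"y": 0,"z": 0,"twist": -0.38},
    {"x": 0,"y": 0,"z": 0,"twist": -0.48},
  ],
)

```text
time_s: 3.73
eef_pos: [0.5601, 0.2043, 0.077]
tool_rot: [[0.766, 0.643, -0.0], [0.643, -0.766, 0.001], [0.0, -0.001, -1.0]]
force: [-2.1, 0.8, 4.5]
gripper_width: 0.0392
gripper_force: 33.7
```

>>> apply_moves(
  moves=[
    {"x": 0,"y": 0,"z": 0,"twist": -0.1},
    {"x": 0,"y": 0,"z": 0,"twist": -0.2},
    {"x": 0,"y": 0,"z": 0,"twist": -0.3},
    {"x": 0,"y": 0,"z": 0,"twist": -0.39},
    {"x": 0,"y": 0,"z": 0,"twist": -0.46},
  ],
)

```text
time_s: 4.15
eef_pos: [0.5603, 0.2043, 0.0759]
tool_rot: [[0.971, 0.237, -0.0], [0.237, -0.971, 0.001], [0.0, -0.001, -1.0]]
force: [1.5, 1.2, -2.8]
gripper_width: 0.0398
gripper_force: 32.7
```

>>> apply_moves(
  moves=[
    {"x": 0,"y": 0,"z": 0,"twist": 0},
    {"x": 0,"y": 0,"z": 0,"twist": 0},
    {"x": 0,"y": 0,"z": 0,"twist": 0},
  ],
)

```text
time_s: 4.4
eef_pos: [0.5604, 0.204, 0.076]
tool_rot: [[0.97, 0.243, -0.0], [0.243, -0.97, 0.0], [-0.0, -0.0, -1.0]]
force: [1.5, 1.4, -3.3]
gripper_width: 0.0399
gripper_force: 32.7
```

Run:
```python
from h import *
o=get_obs();w=snapshot('wrist');t=snapshot('top')
print(o['eef_pos'],np.degrees(np.arctan2(o['tool_rot'][1][0],o['tool_rot'][0][0])),o['force'],o['ft_torque'],o['q'][5])
c=t['color'][220:325,110:215]
a=cv2.resize(c,(400,400),interpolation=cv2.INTER_CUBIC);b=cv2.resize(w['color'],(400,300))
cv2.imwrite('pics/c2.png',np.hstack([a,np.vstack([b,np.zeros((100,400,3),np.uint8)])])[:,:,::-1])
```

```text
[0.5603519  0.20400253 0.07601145] 14.053183383636638 [ 1.46151998  1.40149187 -3.32817347] [ 0.30647377 -0.21325448  0.06193298] 1.6549318150604209
```

View pics/c2.png

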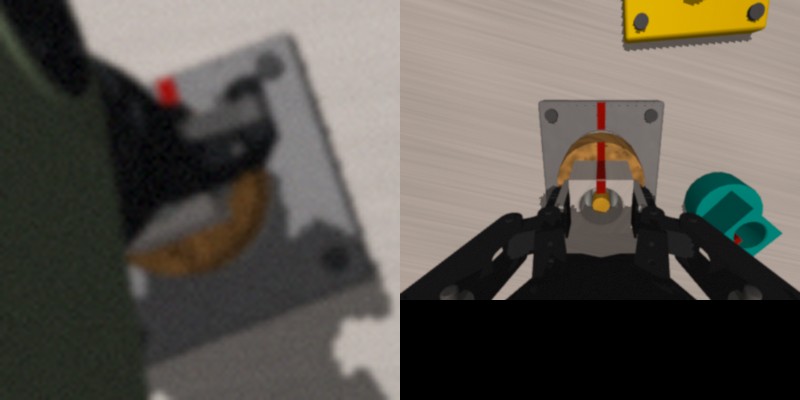

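The wrist crop shows the drum's and the base's red lines collinear at about x=600, and the force now shows the drum's weight hanging in the gripper. I'll lower it home in the grip.

>>> apply_moves(
  moves=[
    {"x": 0,"y": 0,"z": -0.003,"twist": 0},
    {"x": 0,"y": 0,"z": -0.006,"twist": 0},
    {"x": 0,"y": 0,"z": -0.009,"twist": 0},
    {"x": 0,"y": 0,"z": -0.012,"twist": 0},
    {"x": 0,"y": 0,"z": -0.0135,"twist": 0},
  ],
)

```text
time_s: 4.92
eef_pos: [0.5612, 0.2037, 0.0642]
tool_rot: [[0.97, 0.242, 0.002], [0.242, -0.97, 0.0], [0.002, 0.0, -1.0]]
force: [0.8, -1.1, 14.4]
gripper_width: 0.0393
gripper_force: 34.7
```

>>> apply_moves(
  moves=[
    {"x": 0,"y": 0,"z": 0,"twist": 0},
    {"x": 0,"y": 0,"z": 0,"twist": 0},
    {"x": 0,"y": 0,"z": 0,"twist": 0},
  ],
)

```text
time_s: 5.17
eef_pos: [0.5611, 0.2037, 0.0642]
tool_rot: [[0.97, 0.242, 0.002], [0.242, -0.97, 0.0], [0.002, 0.0, -1.0]]
force: [0.5, -0.4, 7.1]
gripper_width: 0.0394
gripper_force: 33.9
```

>>> apply_moves(
  moves=[
    {"x": 0,"y": 0,"z": 0,"twist": 0},
    {"x": 0,"y": 0,"z": 0,"twist": 0},
    {"x": 0,"y": 0,"z": 0,"twist": 0},
    {"x": 0,"y": 0,"z": 0,"twist": 0},
    {"x": 0,"y": 0,"z": 0,"twist": 0},
  ],
  gripper=1,
)

```text
time_s: 5.58
eef_pos: [0.56, 0.2036, 0.0626]
tool_rot: [[0.97, 0.241, -0.001], [0.241, -0.97, -0.0], [-0.001, 0.0, -1.0]]
force: [0.3, -0.5, 0.6]
gripper_width: 0.0855
gripper_force: 0.0
```

>>> apply_moves(
  moves=[
    {"x": 0,"y": 0,"z": 0.02,"twist": 0},
    {"x": 0,"y": 0,"z": 0.05,"twist": 0},
    {"x": 0,"y": 0,"z": 0.08,"twist": 0},
    {"x": 0,"y": 0,"z": 0.12,"twist": 0},
    {"x": 0,"y": 0,"z": 0.15,"twist": 0},
  ],
)

```text
time_s: 6.0
eef_pos: [0.5606, 0.2038, 0.2155]
tool_rot: [[0.97, 0.241, 0.001], [0.241, -0.97, 0.0], [0.002, -0.0, -1.0]]
force: [0.0, 0.6, -0.8]
gripper_width: 0.0856
gripper_force: 0.0
```

>>> apply_moves(
  moves=[
    {"x": 0,"y": 0,"z": 0,"twist": 0},
    {"x": 0,"y": 0,"z": 0,"twist": 0},
    {"x": 0,"y": 0,"z": 0,"twist": 0},
    {"x": 0,"y": 0,"z": 0,"twist": 0},
  ],
)

```text
time_s: 6.33
eef_pos: [0.5594, 0.2034, 0.2111]
tool_rot: [[0.97, 0.241, -0.004], [0.241, -0.97, -0.001], [-0.004, 0.0, -1.0]]
force: [-0.6, -0.1, -0.2]
gripper_width: 0.0854
gripper_force: 0.0
```

Run:
```python
from h import *
s=snapshot('scene');w=snapshot('wrist');o=get_obs();print(o['eef_pos'],o['force'],o['gripper_width'])
a=cv2.resize(s['color'][100:220,290:430],(400,343),interpolation=cv2.INTER_CUBIC);b=cv2.resize(w['color'][80:300,180:400],(343,343),interpolation=cv2.INTER_CUBIC)
cv2.imwrite('pics/c3.png',np.hstack([a,b])[:,:,::-1])
```

```text
[0.55959143 0.20342298 0.21110244] [ 0.13065152  0.03424216 -0.53646845] 0.08549784680320764
```

View pics/c3.png

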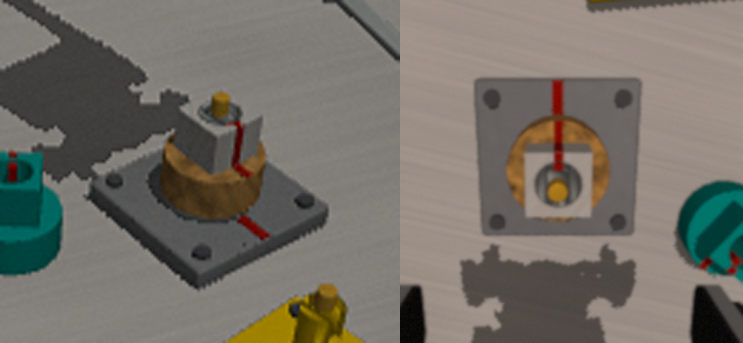

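The scene crop shows the stud standing clear of the core top (at about (220,100)) and the cork down on its seat. In both views the red lines meet.

```bash
python3 -c "
from station import sign_off
print(sign_off())"
```

```text
the job is handed in; nothing more can be done
None
```

The cork drum was turned about 54° clockwise until its red line met the one on the base. I lowered it home in the grip, let go, and handed the job in at about 6.4 s, with nothing else touched and the last pictures showing it fully seated.

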